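# Turn the wide leaf of the recipe stand

## Robot

A 7-joint arm with a two-finger parallel gripper is mounted at the origin on the work surface. World frame = base frame: x ahead of the robot, y to its left, z up, the work surface at z = 0. Lengths are in m, angles in rad, forces in N, time in s.
With the tool pointing down it reaches from about 0.4 to 0.875 m from the base axis. Payload 6.5 kg.
Tool frame: the origin (TCP) lies at the very end of the fingers, on their centre line; the grasp point (between the pads) lies 19 mm behind it (bot.grasp_offset is the distance from the TCP to the grasp point, in m); z points along the fingers, y is the line along which they close (so a half turn about z gives the same grasp; the last joint's range is limited). The gripper opens to 85 mm and grips with 20 to 120 N. Pads are 22 mm wide; open, the fingers measure 114 mm over their backs; the gripper's body (76 mm by 85 mm) begins 54 mm behind the grasp point. The pads swing forward as they close: fully open they stand 13 mm farther back than shut.
Start: joints at [1.098, 0.536, -0.004, 1.538, 0.003, 1.067, -0.071], TCP at [0.257, -0.597, 0.194] pointing down, gripper open.
Joint ranges: [-2.7, 2.7], [-0.37, 2.16], [-1.27, 1.26], [0.24, 2.4], [-1.31, 4.45], [0.19, 1.91], [-2.76, 2.76]. Speed limits (rad/s): [2.39, 2.39, 3.14, 3.14, 3.14, 3.14, 3.14].

## Interface

Orientations are given as a rotation vector (axis times angle).
In Python, from station import bot gives the robot as it stands. The module is installed in compiled form; this text tells all that it offers.
- The arm moves only by the tool move_arm, never from a script. Its argument "plan" is a list of rows, each a list of 3 entries, a list of its own where there are three numbers: the shift along the tool's x, y, z in m, then the turn, a rotation vector about the tool's x, y, z in degrees, then the finger opening in m, from 0 to 0.0854. In form: [[[tx, ty, tz], [rx, ry, rz], hand], ...]. A call has 1 to 8 rows; each row is the pose to reach, as a shift and turn from the pose commanded when the call began, along the tool's axes at that moment; what a row does not reach only later rows make up. A row lasts 1/12 s, in which the tool goes at most 41.7 mm and 7.16 degrees, less where a joint would pass 70% of its speed; a pose out of reach is approached as far as the arm can. A call with a gripper value outside its range is refused whole. The fingers move at their own pace and stop on an object; the grip force is fixed at half the most. Time passes only in rows, so rows that repeat a pose let the fingers close. It gives the time, the measured TCP pose, the force, the opening and the grip force at its end, in the units of the state.
- bot.sense(): the state, without advancing time (a new reading comes with each control period).
- bot.read_camera(name): name is "scene" or "top"; returns (picture, depth): 480x640x3 uint8, blue, green, red; 480x640 float32, m along the optical axis (not along the pixel's ray), 0 where there is no reading.
- bot.get_calibration(name): a dict with "fx", "fy", "cx", "cy" (pixels), "R" (3x3) and "t" (3): a world point X has camera coordinates R X + t. Camera axes: x right, y down, z forward; pixel columns grow to the right and rows downward; lengths in m; the calibration is good to about 2 mm. A picture is of the moment at which its call begins. get_calibration takes no time and is no camera call.
- bot.finish_job(): hands the job in; it is judged then, once.
The state is a dict: "t": time; "joints": joint angles; "dq": joint speeds; "tau": joint torques, N m; "ee_pos": TCP position; "tcp_rot": TCP orientation; "wrist_force": force on the tool from outside, world axes, zero at the start; "ft_torque": the same for the moment, N m; "opening": opening from 0.0 (shut) to 1.0 (fully open); "gripper_force": force on a finger pad.
Only numpy, scipy, OpenCV 4.12 (cv2) and the standard library are available. Lean on these libraries where they do the work, as an engineer would, in place of code of your own. Each camera call takes 0.05 s, during which the arm holds its last target. There are 200 camera calls.

## Task

On the split-leaf recipe stand, turn only the wide leaf over the spine so that it lies flat on the empty left-hand board: get your fingertips under its raised free edge, push it up and over from its underside, then press it fully down and take the hand away. Do not pinch the leaf or press on its printed face, do not fling it over, and leave the narrow leaf and everything else standing around where it is.

Things in the scene. Friction and masses are not known exactly. Their poses are not given: they have to be found in the camera images.
- stand: Wooden recipe stand, fixed. Origin under its centre, on the table; x along the spine (roughly away from the robot), y left, z up. Two level boards (top 36 mm up, 12 mm thick, on feet) flank the spine, each 212 mm along x and 12 to 124 mm out in y. Both leaves hinge on one axis along x, 40 mm straight above the origin, and start on the right (-y); the left board is empty.
- wide_leaf (a joint): Angle (rad) of the wide leaf: 0 flat on the right (-y), pi/2 upright, pi (its stop) flat on the left (+y). Starts raised by 0.20 to 0.55. Stiff friction hinge (0.25 N m, plus the leaf's weight of about 1 N): the leaf stays at any angle where it is left, and takes about 2 to 4 N near its free edge to move.
- wide_leaf_edge (a point): Middle of the wide leaf's free edge, 170 mm from the hinge axis; moves with the leaf. The leaf is a stiff white panel 130 mm along the spine, 4 mm thick, spanning 15 to 170 mm out from the hinge axis: it overhangs the board by 46 mm, with only the table below.
- wide_leaf_hinge (a point): Point on the hinge axis at the middle of the wide leaf: 38 mm nearer the robot than the stand's origin (stand x = -38 mm), 40 mm above the table. Its axes turn with the leaf.
- wide_leaf_face (a point): The printed face of the wide leaf (a brown-red picture with a yellow disc above grey lines), a 1 mm sheet glued on its upper side; it faces up at the start and down once the leaf is turned. This point is the face's centre, 92 mm from the hinge axis. Not to be pressed.
- narrow_leaf_edge (a point): Middle of the narrow leaf's free edge, 170 mm from the hinge axis. The narrow leaf is like the wide one but 70 mm along the spine, centred at stand x = +69 mm (the far part of the spine), 7 mm of gap from the wide leaf. It too starts raised, by 0.05 to 0.35 rad, on a stiff hinge, and must stay there.
- grater: Bystander: upright steel tube grater, 70 mm across, 140 mm high. Origin at the centre of its underside.
- extract_bottle: Bystander: small amber bottle, 40 mm across, 110 mm high. Origin at the centre of its underside.
- half_lemon: Bystander: half lemon, cut side down, 56 mm across, 41 mm high. Origin at the centre of its underside.
- measuring_cup: Bystander: small white measuring cup, 60 mm across, 40 mm high. Origin at the centre of its underside.
- spice_pot: Bystander: small glass spice pot with an orange lid, 44 mm across, 45 mm high. Origin at the centre of its underside.
- spatula: Bystander: wooden spatula lying flat, 200 mm long along its x axis. Origin under its middle.

How it is judged:
At the end, for the whole second after the job is handed in: The wide leaf lies flat on the left board (within 0.09 rad, 5 degrees, of its stop), at rest; the narrow leaf's edge and the six bystanders (grater, bottle, lemon, cup, spatula, spice pot) are within 20 mm of where they were, and grater, bottle, cup and pot stand upright (value of joint wide_leaf above 3.05 rad and velocity of joint wide_leaf between -0.05 and 0.05 rad/s and distance of each of narrow_leaf_edge, grater, extract_bottle, half_lemon, measuring_cup, spatula, spice_pot from where it was at the start of the episode below 0.02 m and angle between each of grater, extract_bottle, measuring_cup, spice_pot's own z axis and vertical below 0.2 rad); the robot touches nothing.
It fails at once if the printed face of the wide leaf is pressed with more than 6 N (the leaf is pinched) (contact force between any of the fingers, the arm and wide_leaf_c0 above 6 N).
It fails at once if the wide leaf is flung over (faster than 5 rad/s) (velocity of joint wide_leaf above 5 rad/s).
It fails at once if the narrow leaf is moved by more than 20 mm at its edge (distance of narrow_leaf_edge from where it was at the start of the episode above 0.02 m).
It fails at once if a bystander is moved, lifted or carried more than 20 mm (distance of any of grater, extract_bottle, half_lemon, measuring_cup, spatula, spice_pot from where it was at the start of the episode above 0.02 m).
It fails at once if the grater, bottle, cup or spice pot is tipped (angle between any of grater, extract_bottle, measuring_cup, spice_pot's own z axis and vertical above 0.4 rad).
It also fails if it takes over 51 s, if anything falls off the work surface, if the arm or the gripper's body presses on something with over 40 N, if the wrist force passes 120 N, or if a joint passes its speed limit or range.

## Working session

There is one attempt and no reset: what is moved stays moved. The work goes in short steps, Python scripts to look and compute and a tool call to move; the robot and the scene stay as the last step left them, time stands still between calls to the robot, and variables do not carry over. Pictures are saved under pics/ and viewed, at most 10 in all, crops included, and the job is handed in when it is done.

Besides the shell and the picture viewer there is one more tool, called after ">>>" by a JSON object that holds its "op" and its "data". move_arm: Moves the arm, as the interface text tells. Its arguments: {"type":"object","properties":{"plan":{"type":"array","items":{"type":"array"}}},"required":["plan"]}

```bash
mkdir -p pics
python3 - <<'E'
from station import bot
import cv2,numpy as np
s=bot.sense();print(s)
for n in("scene","top"):
    p,d=bot.read_camera(n);cv2.imwrite(f"pics/{n}0.png",p);np.save(f"{n}0.npy",d)
    c=bot.get_calibration(n);print(n,c["fx"],c["cx"],c["cy"],"pos",(-c["R"].T@c["t"]).round(3),c["R"].round(2).tolist())
E
```

```text
{'t': 0.0, 'joints': array([ 1.09781327,  0.53721101, -0.00446328,  1.5388551 ,  0.00256474,
        1.06731978, -0.07119749]), 'dq': array([ 2.47739453e-04,  1.03599562e-03,  1.22589129e-03, -2.03954066e-03,
        1.05387550e-03,  1.52825214e-03, -3.44537645e-05]), 'tau': array([-2.41660309e-04, -5.83413041e+01,  1.04884408e+00, -2.59106755e+01,
        1.23765523e-02,  9.58607096e-03, -1.10257847e-05]), 'ee_pos': array([ 0.25690191, -0.59631134,  0.19299089]), 'tcp_rot': array([-3.07511495e+00, -6.34348006e-01,  7.00887093e-04]), 'wrist_force': array([-0.05451569, -0.29120413,  0.05438415]), 'ft_torque': array([0.02543681, 0.00920923, 0.04437865]), 'gripper_force': 0.0, 'opening': 1.0003397242598813}
scene 457.07860926774595 317.8796419450552 234.6902900265241 pos [ 1.202 -0.219  0.81 ] [[0.42, 0.91, 0.0], [0.65, -0.3, -0.7], [-0.63, 0.3, -0.72]]
top 474.669867137058 322.9320122465613 240.48034254079826 pos [0.438 0.097 0.994] [[0.0, -1.0, -0.01], [-0.99, -0.0, -0.13], [0.13, 0.01, -0.99]]
```

View pics/scene0.png

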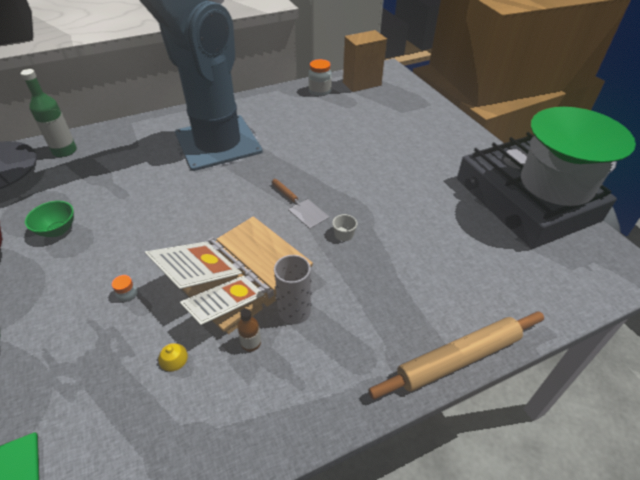

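View pics/top0.png

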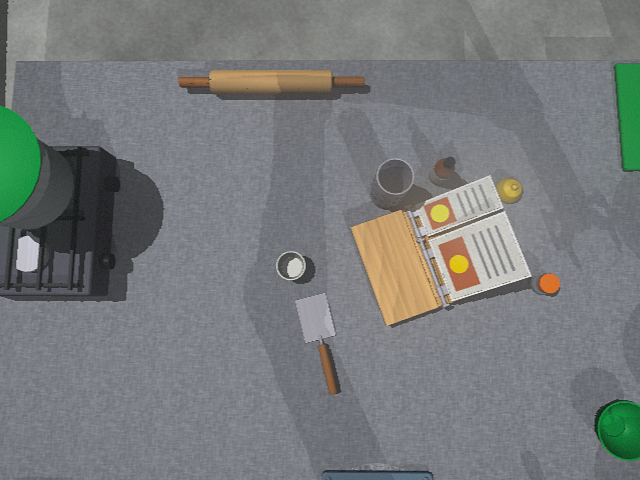

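The top view shows the empty board on the left (355,228)-(440,305). The wide leaf's corners are at about (428,238), (506,212), (530,276) and (448,305), and the narrow leaf is above it. The spice pot (549,284) is beside the near free corner, the lemon is at (510,188), the grater at (394,178), the bottle at (444,168), the cup at (291,265), and the spatula at about (323,340).

```bash
cat > h.py <<'E'
import numpy as np
from station import bot
def cloud(n,d):
    c=bot.get_calibration(n);v,u=np.mgrid[:480,:640]
    P=np.stack([(u-c["cx"])/c["fx"]*d,(v-c["cy"])/c["fy"]*d,d],-1)
    return (P-c["t"])@c["R"]
E
python3 - <<'E'
import cv2,numpy as np
from h import *
d=np.load("top0.npy");W=cloud("top",d);p=cv2.imread("pics/top0.png")
for nm,(u,v) in dict(grater=(394,165),bottle=(446,163),lemon=(511,188),cup=(291,265),pot=(549,284),spat=(316,318),b1=(358,229),b2=(388,320),b3=(435,302),b4=(405,214),L1=(432,240),L2=(504,215),L3=(526,274),L4=(450,300),N2=(489,180),N3=(499,203)).items():
    print(nm,np.median(W[v-1:v+2,u-1:u+2].reshape(-1,3),0).round(3))
# wide leaf plane
m=np.zeros((480,640),np.uint8);cv2.fillPoly(m,[np.array([(436,243),(502,220),(521,271),(455,296)])],1)
Q=W[m>0];c=Q.mean(0);n=np.linalg.svd(Q-c,full_matrices=False)[2][2];n*=np.sign(n[2]);print("wide plane",c,n,"tilt",np.arccos(n[2]),"std",((Q-c)@n).std())
h=np.array([-n[1],n[0],0]);h/=np.linalg.norm(h);h*=np.sign(h[0]);print("hinge dir",h,np.degrees(np.arctan2(h[1],h[0])))
m[:]=0;cv2.fillPoly(m,[np.array([(424,222),(487,184),(496,202),(430,231)])],1)
Q=W[m>0];c=Q.mean(0);n2=np.linalg.svd(Q-c,full_matrices=False)[2][2];n2*=np.sign(n2[2]);print("narrow",n2,np.arccos(n2[2]))
# board rectangle
m=((abs(W[...,2]-.036)<.006)&(p[...,2]>150)&(p[...,0]<140)).astype(np.uint8);m[:,:345]=0;m[:,450:]=0;m[:200]=0;m[335:]=0
m=cv2.morphologyEx(m,cv2.MORPH_OPEN,np.ones((3,3)))
r=cv2.minAreaRect(np.ascontiguousarray(W[m>0][:,:2]*1000,dtype=np.float32));print("board",r,W[m>0][:,2].mean(), m.sum())
print(cv2.boxPoints(r))
E
```

```text
grater [ 0.702 -0.029  0.104]
bottle [ 0.704 -0.127  0.109]
lemon [ 0.674 -0.278  0.033]
cup [0.516 0.176 0.003]
pot [ 0.477 -0.34   0.044]
spat [0.407 0.123 0.002]
b1 [0.588 0.037 0.035]
b2 [ 0.404 -0.021  0.034]
b3 [ 0.44  -0.116  0.035]
b4 [ 0.62  -0.06   0.029]
L1 [ 0.563 -0.109  0.052]
L2 [ 0.602 -0.23   0.118]
L3 [ 0.492 -0.266  0.116]
L4 [ 0.445 -0.145  0.037]
N2 [ 0.676 -0.214  0.092]
N3 [ 0.63  -0.231  0.091]
wide plane [ 0.52458427 -0.18784613  0.08793979] [-0.9099802  -0.41238717  0.04327653] tilt 1.5275062757102975 std 0.03072733410926142
hinge dir [ 0.41277389 -0.91083353  0.        ] -65.6207945444668
narrow [0.88379492 0.46507652 0.05109182] 1.5196822539895176
board ((511.8204345703125, -34.74720764160156), (211.40391540527344, 113.56391906738281), 19.700777053833008) 0.035042941822713836 5695
[[ 393.16397   -16.921902]
 [ 431.4473   -123.83847 ]
 [ 630.4769    -52.572514]
 [ 592.1936     54.344055]]
```

```bash
cat >> h.py <<'E'
from scipy.spatial.transform import Rotation as Rn
A=np.radians(19.7);S=np.array([[np.cos(A),-np.sin(A),0],[np.sin(A),np.cos(A),0],[0,0,1]]);O=np.array([.5347,-.0988,0])
def st(P): return (np.asarray(P)-O)@S
def R_al(al,roll=0,yaw=0):
    a=np.radians(al);s,c=np.sin(a),np.cos(a)
    M=np.array([[1,0,0],[0,-c,s],[0,-s,-c]])  # columns: x=ex, y=(0,-c,-s), z=(0,s,-c)
    return Rn.from_matrix(S)*Rn.from_euler("z",yaw,degrees=True)*Rn.from_matrix(M)*Rn.from_euler("z",roll,degrees=True)
def go(pts,base=None,roll=0):
    """pts: (x,y,z,alpha[,yaw]) in stand frame; prints tool-frame shift mm and turn deg from base pose (p,R) or measured"""
    s=bot.sense();p,R=base or (s["ee_pos"],Rn.from_rotvec(s["tcp_rot"]))
    for q in pts:
        yaw=q[4] if len(q)>4 else 0
        T=S@np.array(q[:3])+O;d=R.inv().apply(T-p);r=(R.inv()*R_al(q[3],roll,yaw)).as_rotvec(degrees=True)
        print(q,"->",d.round(3).tolist(),r.round(1).tolist())
def now():
    s=bot.sense();R=Rn.from_rotvec(s["tcp_rot"]).as_matrix()
    print("t",round(s["t"],2),"stand",st(s["ee_pos"]).round(3),"z",(S.T@R[:,2]).round(2),"x",(S.T@R[:,0]).round(2),"F",(S.T@s["wrist_force"]).round(1),"q",s["joints"].round(2))
E
python3 - <<'E'
import cv2
from h import *
d=np.load("top0.npy");W=st(cloud("top",d))
for nm,pl in dict(wide=[(436,243),(502,220),(521,271),(455,296)],narrow=[(424,222),(487,184),(496,202),(430,231)]).items():
    m=np.zeros((480,640),np.uint8);cv2.fillPoly(m,[np.array(pl)],1);Q=W[(m>0)&(d>.5)]
    c=np.polyfit(Q[:,1],Q[:,2],1);r=Q[:,2]-np.polyval(c,Q[:,1]);k=abs(r)<.008
    c=np.polyfit(Q[k,1],Q[k,2],1);print(nm,"angle",-np.arctan(c[0]),"z at y=0",c[1],k.mean(),r[k].std())
for n,(u,v) in dict(pot=(549,284),lemon=(511,188),grater=(394,165),bottle=(446,163),edge1=(505,215),edge2=(527,274)).items(): print(n,W[v,u].round(3))
now()
go([(-.038,-.30,.20,0),(-.038,-.27,.15,50),(-.038,-.24,.075,50)])
E
```

```text
wide angle 0.4773612260766664 z at y=0 0.04262282756250623 1.0 0.0018503400033190013
narrow angle 0.3077296233454556 z at y=0 0.042135273104174725 1.0 0.0018831975000261866
pot [-0.136 -0.208  0.043]
lemon [ 0.071 -0.216  0.033]
grater [0.182 0.009 0.101]
bottle [ 0.15  -0.084  0.109]
edge1 [ 0.018 -0.148  0.118]
edge2 [-0.097 -0.144  0.118]
t 0.1 stand [-0.429 -0.375  0.193] z [-0.  0. -1.] x [ 1.    0.06 -0.  ] F [ 0.3  0.1 -0.4] q [ 1.1   0.54 -0.    1.54  0.    1.07 -0.07]
(-0.038, -0.3, 0.2, 0) -> [0.395, -0.05, -0.007] [-0.1, 0.0, 3.6]
(-0.038, -0.27, 0.15, 50) -> [0.397, -0.08, 0.043] [49.9, 1.6, 3.4]
(-0.038, -0.24, 0.075, 50) -> [0.399, -0.11, 0.118] [49.9, 1.6, 3.4]
```

>>> {"op": "move_arm", "data": {"plan": [[[0.04,-0.005,0],[0,0,1],0],[[0.08,-0.01,0],[0,0,2],0],[[0.12,-0.015,0],[5,0,3],0],[[0.16,-0.02,0],[11,0,3.5],0],[[0.2,-0.025,0],[17,1,3.5],0],[[0.24,-0.03,0],[24,1,3.5],0],[[0.28,-0.035,0],[30,1,3.5],0],[[0.32,-0.04,0],[36,1,3.5],0]]}}

```text
t: 0.77
ee_pos: [0.5359, -0.4318, 0.1915]
tcp_rot: [-2.488, -0.428, 0.14]
wrist_force: [-66.5, 48.2, 45.6]
opening: 0.003
gripper_force: 0.0
```

```bash
python3 -c "
from h import *
now();go([(-.038,-.27,.15,50),(-.038,-.24,.075,50)])"
```

```text
t 0.77 stand [-0.111 -0.314  0.191] z [ 0.    0.58 -0.81] x [ 1. -0. -0.] F [-46.4  67.8  45.6] q [ 0.82  1.08 -0.2   0.7  -0.14  1.91 -0.56]
(-0.038, -0.27, 0.15, 50) -> [0.073, -0.012, 0.059] [14.3, -0.0, -0.2]
(-0.038, -0.24, 0.075, 50) -> [0.073, 0.008, 0.138] [14.3, -0.0, -0.2]
```

```bash
python3 -c "
from h import *
go([(-.10,-.27,.20,30,-35),(-.08,-.24,.19,40,-35),(-.08,-.24,.19,50,-35),(-.08,-.24,.19,50,-50)])"
```

```text
(-0.1, -0.27, 0.2, 30, -35) -> [0.011, -0.041, 0.019] [-5.5, 19.0, 29.3]
(-0.08, -0.24, 0.19, 40, -35) -> [0.031, -0.059, 0.044] [4.2, 21.5, 27.5]
(-0.08, -0.24, 0.19, 50, -35) -> [0.031, -0.059, 0.044] [13.9, 23.8, 25.6]
(-0.08, -0.24, 0.19, 50, -50) -> [0.031, -0.059, 0.044] [13.4, 34.0, 36.6]
```

>>> {"op": "move_arm", "data": {"plan": [[[0.002,-0.008,0.004],[-1,4,6],0],[[0.005,-0.018,0.008],[-2,8,12],0],[[0.008,-0.03,0.013],[-3,12,18],0],[[0.011,-0.041,0.019],[-5,16,24],0],[[0.011,-0.041,0.019],[-5.5,19,29.3],0],[[0.011,-0.041,0.019],[-5.5,19,29.3],0],[[0.011,-0.041,0.019],[-5.5,19,29.3],0]]}}

```text
t: 1.35
ee_pos: [0.5281, -0.386, 0.201]
tcp_rot: [-2.597, 0.345, -0.092]
wrist_force: [0.3, -0.1, -1.0]
opening: -0.003
gripper_force: 0.0
```

```bash
python3 -c "
from h import *
now();go([(-.08,-.25,.15,40,-35),(-.08,-.24,.12,50,-35),(-.08,-.24,.12,50,-50)])"
```

```text
t 1.35 stand [-0.103 -0.268  0.201] z [ 0.29  0.41 -0.87] x [ 0.82 -0.57 -0.  ] F [ 0.2 -0.2 -1. ] q [ 0.91  0.75 -0.18  1.28 -0.34  1.4  -0.97]
(-0.08, -0.25, 0.15, 40, -35) -> [0.009, 0.001, 0.058] [9.9, 0.1, 0.1]
(-0.08, -0.24, 0.12, 50, -35) -> [0.003, 0.009, 0.088] [19.9, 0.1, 0.1]
(-0.08, -0.24, 0.12, 50, -50) -> [0.003, 0.009, 0.088] [19.8, 9.8, 11.6]
```

>>> {"op": "move_arm", "data": {"plan": [[[0.003,0,0.01],[4,1,1],0],[[0.005,0,0.022],[8,2,2],0],[[0.008,0,0.035],[12,4,4],0],[[0.008,0,0.048],[16,6,6],0],[[0.006,0.004,0.06],[19,8,8],0],[[0.006,0.004,0.06],[20,8,9],0],[[0.006,0.004,0.06],[20,8,9],0]]}}

```text
t: 1.93
ee_pos: [0.5404, -0.3623, 0.1445]
tcp_rot: [-2.212, 0.535, -0.253]
wrist_force: [0.6, -0.0, 0.5]
opening: 0.001
gripper_force: 0.0
```

```bash
python3 -c "
from h import *
now();go([(-.06,-.20,.08,50,-50),(-.045,-.20,.07,50,-47),(-.045,-.14,.07,50,-47),(-.045,-.145,.14,50,-47)])"
```

```text
t 1.93 stand [-0.083 -0.25   0.145] z [ 0.56  0.52 -0.64] x [ 0.68 -0.73  0.  ] F [ 0.6 -0.2  0.5] q [ 1.08  0.91 -0.27  1.35 -0.6   1.35 -0.9 ]
(-0.06, -0.2, 0.08, 50, -50) -> [-0.021, 0.017, 0.081] [-0.3, 2.3, 2.0]
(-0.045, -0.2, 0.07, 50, -47) -> [-0.01, 0.018, 0.096] [-0.3, 0.0, 0.1]
(-0.045, -0.14, 0.07, 50, -47) -> [-0.054, -0.009, 0.127] [-0.3, 0.0, 0.1]
(-0.045, -0.145, 0.14, 50, -47) -> [-0.05, -0.06, 0.08] [-0.3, 0.0, 0.1]
```

```bash
python3 -c "
from h import *
go([(-.07,-.225,.105,53,-47),(-.055,-.20,.07,57,-47),(-.045,-.135,.06,57,-47)])"
```

```text
(-0.07, -0.225, 0.105, 53, -47) -> [-0.009, 0.013, 0.046] [2.7, 0.0, 0.1]
(-0.055, -0.2, 0.07, 57, -47) -> [-0.017, 0.022, 0.09] [6.7, 0.0, 0.1]
(-0.045, -0.135, 0.06, 57, -47) -> [-0.058, -0.003, 0.136] [6.7, 0.0, 0.1]
```

>>> {"op": "move_arm", "data": {"plan": [[[-0.004,0.006,0.022],[1.5,0,0],0],[[-0.009,0.013,0.046],[3,0,0],0],[[-0.013,0.018,0.07],[5,0,0],0],[[-0.017,0.022,0.09],[6.7,0,0],0],[[-0.031,0.014,0.106],[6.7,0,0],0],[[-0.045,0.005,0.122],[6.7,0,0],0],[[-0.058,-0.003,0.136],[6.7,0,0],0],[[-0.058,-0.003,0.136],[6.7,0,0],0]]}}

```text
t: 2.6
ee_pos: [0.5403, -0.2356, 0.0635]
tcp_rot: [-2.101, 0.495, -0.278]
wrist_force: [1.0, -0.6, 0.3]
opening: 0.001
gripper_force: 0.0
```

Run:
```python
from h import *
import cv2
now()
p,d=bot.read_camera("scene");cv2.imwrite("pics/s1.png",cv2.resize(p[190:390,90:350],None,fx=3,fy=3))
# arc: contact radius .148, theta -> tip target
go([(-.045,-.140,.11,55,-45),(-.045,-.125,.14,52,-43),(-.045,-.10,.165,49,-40),(-.045,-.07,.18,45,-35)])
```

```text
t 2.6 stand [-0.041 -0.131  0.064] z [ 0.61  0.58 -0.54] x [ 0.69 -0.72  0.01] F [ 0.8 -0.9  0.3] q [ 1.09  0.98 -0.36  1.61 -0.7   1.12 -0.73]
(-0.045, -0.14, 0.11, 55, -45) -> [0.002, -0.035, -0.031] [-2.0, -1.6, -0.5]
(-0.045, -0.125, 0.14, 52, -43) -> [-0.008, -0.066, -0.039] [-5.0, -3.2, -1.7]
(-0.045, -0.1, 0.165, 49, -40) -> [-0.026, -0.096, -0.038] [-7.9, -5.5, -3.6]
(-0.045, -0.07, 0.18, 45, -35) -> [-0.048, -0.12, -0.029] [-11.9, -9.3, -7.0]
```

View pics/s1.png

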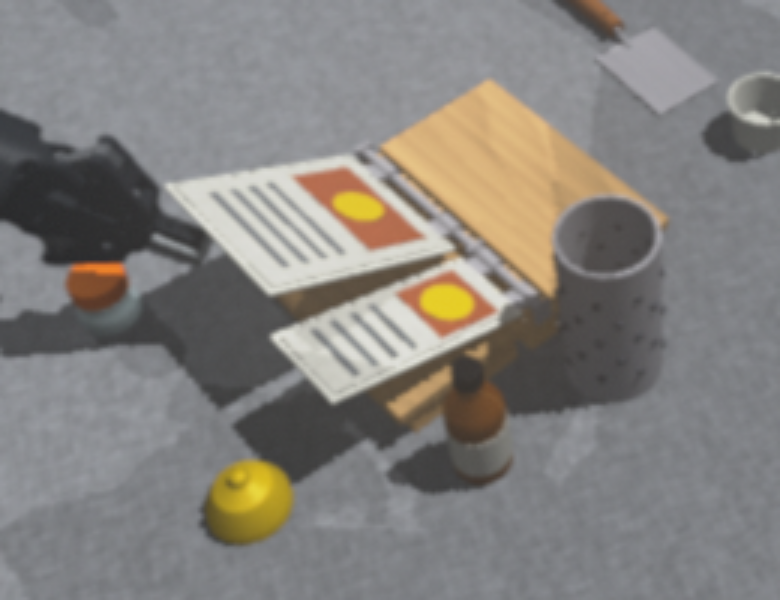

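The hand is at the left with its fingertips going under the wide leaf's free edge, around (205,245) in the crop. The pot is clear below the hand.

>>> {"op": "move_arm", "data": {"plan": [[[0.001,-0.018,-0.016],[-1,-1,0],0],[[0.002,-0.035,-0.031],[-2,-1.6,-0.5],0],[[-0.003,-0.05,-0.035],[-3.5,-2.4,-1],0],[[-0.008,-0.066,-0.039],[-5,-3.2,-1.7],0],[[-0.016,-0.08,-0.039],[-6.5,-4.3,-2.6],0],[[-0.026,-0.096,-0.038],[-8,-5.5,-3.6],0],[[-0.026,-0.096,-0.038],[-8,-5.5,-3.6],0]]}}

```text
t: 3.23
ee_pos: [0.529, -0.2087, 0.1684]
tcp_rot: [-2.262, 0.401, -0.19]
wrist_force: [1.4, 0.1, 1.2]
opening: 0.0
gripper_force: 0.0
```

Run:
```python
from h import *
import cv2
now()
p,d=bot.read_camera("scene");cv2.imwrite("pics/s2.png",cv2.resize(p[150:350,90:350],None,fx=3,fy=3))
go([(-.045,-.07,.18,45,-35),(-.045,-.03,.19,40,-35),(-.045,.01,.185,33,-35),(-.045,.05,.17,25,-35)])
```

```text
t 3.23 stand [-0.042 -0.102  0.168] z [ 0.49  0.57 -0.66] x [ 0.77 -0.64  0.01] F [ 1.4 -0.4  1.2] q [ 1.    0.73 -0.34  1.65 -0.61  1.2  -0.87]
(-0.045, -0.07, 0.18, 45, -35) -> [-0.022, -0.026, 0.009] [-3.8, -3.9, -3.3]
(-0.045, -0.03, 0.19, 40, -35) -> [-0.048, -0.054, 0.025] [-8.8, -3.8, -3.5]
(-0.045, 0.01, 0.185, 33, -35) -> [-0.074, -0.071, 0.052] [-15.7, -3.6, -3.7]
(-0.045, 0.05, 0.17, 25, -35) -> [-0.099, -0.08, 0.084] [-23.7, -3.3, -4.0]
```

View pics/s2.png

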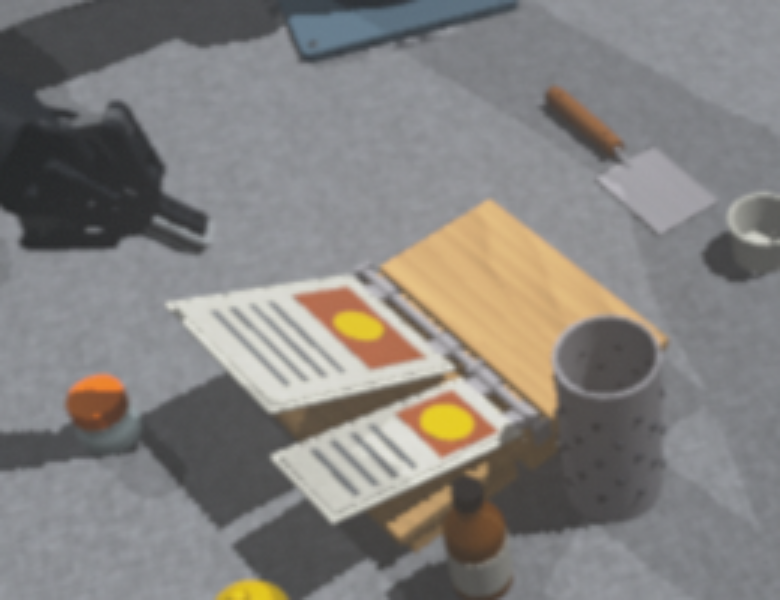

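The hand is now above and clear of the leaf, which hasn't moved. I'll check where the tip should project in both views.

Run:
```python
from h import *
import cv2
s=bot.sense();R=Rn.from_rotvec(s["tcp_rot"]).as_matrix()
def proj(n,X):
    c=bot.get_calibration(n);q=c["R"]@X+c["t"];return (round(c["fx"]*q[0]/q[2]+c["cx"],1),round(c["fy"]*q[1]/q[2]+c["cy"],1),round(q[2],3))
pt={"tcp":s["ee_pos"],"back70":s["ee_pos"]-.07*R[:,2],"leafedge":S@np.array([-.038,-.151,.118])+O,"prevtcp":np.array([.5403,-.2356,.0635]),"corner":S@np.array([-.103,-.151,.118])+O}
for k,X in pt.items(): print(k,X.round(3),proj("scene",X),proj("top",X))
p,d=bot.read_camera("top");cv2.imwrite("pics/t2.png",cv2.resize(p[150:350,400:640],None,fx=3,fy=3))
np.save("t2.npy",d)
```

```text
tcp [ 0.528 -0.21   0.166] (np.float64(175.5), np.float64(238.5), np.float64(0.89)) (np.float64(504.8), np.float64(251.5), np.float64(0.829))
back70 [ 0.51  -0.259  0.212] (np.float64(141.5), np.float64(222.9), np.float64(0.854)) (np.float64(545.7), np.float64(259.8), np.float64(0.78))
leafedge [ 0.55  -0.254  0.118] (np.float64(161.2), np.float64(269.4), np.float64(0.898)) (np.float64(518.3), np.float64(242.7), np.float64(0.879))
prevtcp [ 0.54  -0.236  0.064] (np.float64(175.4), np.float64(280.3), np.float64(0.949)) (np.float64(498.2), np.float64(251.0), np.float64(0.932))
corner [ 0.489 -0.276  0.118] (np.float64(144.2), np.float64(251.9), np.float64(0.93)) (np.float64(531.9), np.float64(275.8), np.float64(0.871))
```

View pics/t2.png

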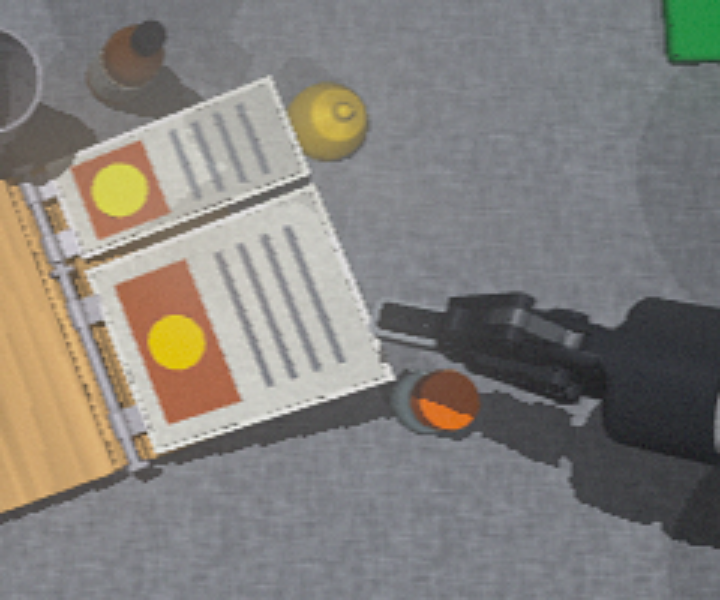

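Run:
```python
from h import *
import cv2
now()
d=np.load("t2.npy");W=cloud("top",d)
X=W[np.isfinite(d)]
m=(d>.3)&(W[...,2]>.13)&(W[...,1]<-.17)&(W[...,1]>-.40)
m[:240]=0; m[:, :515]=0
P=W[m]; s=bot.sense();R=Rn.from_rotvec(s["tcp_rot"]).as_matrix()
L=(P-s["ee_pos"])@R
o=np.argsort(-L[:,2])[:12]
print(len(P));print(np.c_[P[o],L[o]].round(3))
for a in np.arange(-.15,0,.015):
    k=(L[:,2]>a)&(L[:,2]<a+.015)
    if k.sum():print(round(a,3),k.sum(),L[k].min(0).round(3),L[k].max(0).round(3))
```

```text
t 3.33 stand [-0.045 -0.103  0.164] z [ 0.49  0.57 -0.66] x [ 0.76 -0.65  0.  ] F [-0.1 -0.8  0.4] q [ 1.    0.73 -0.34  1.65 -0.61  1.2  -0.87]
3745
[[ 0.514 -0.228  0.194 -0.006 -0.008 -0.035]
 [ 0.519 -0.23   0.195 -0.001 -0.01  -0.035]
 [ 0.516 -0.23   0.193 -0.003 -0.007 -0.035]
 [ 0.524 -0.232  0.195  0.005 -0.01  -0.035]
 [ 0.523 -0.232  0.194  0.003 -0.008 -0.035]
 [ 0.521 -0.232  0.194  0.002 -0.008 -0.035]
 [ 0.528 -0.233  0.195  0.008 -0.01  -0.036]
 [ 0.517 -0.229  0.196 -0.003 -0.01  -0.036]
 [ 0.512 -0.227  0.196 -0.008 -0.01  -0.036]
 [ 0.514 -0.23   0.194 -0.005 -0.008 -0.036]
 [ 0.526 -0.233  0.196  0.007 -0.01  -0.036]
 [ 0.524 -0.233  0.196  0.005 -0.009 -0.037]]
-0.15 355 [-0.019 -0.053 -0.15 ] [ 0.02   0.034 -0.135]
-0.135 379 [-0.02  -0.067 -0.135] [ 0.02   0.056 -0.12 ]
-0.12 277 [-0.017 -0.065 -0.12 ] [ 0.017  0.054 -0.105]
-0.105 199 [-0.017 -0.053 -0.105] [ 0.013  0.046 -0.09 ]
-0.09 158 [-0.014 -0.04  -0.09 ] [ 0.012  0.032 -0.075]
-0.075 130 [-0.011 -0.021 -0.075] [ 0.011  0.007 -0.06 ]
-0.06 136 [-0.011 -0.021 -0.06 ] [ 0.011  0.003 -0.045]
-0.045 67 [-0.011 -0.018 -0.045] [ 0.011  0.002 -0.035]
```

The real fingertips sit 35 mm behind the reported TCP along the tool axis, so I'll put that offset into the helper and redo the approach.

```bash
cat >> h.py <<'E'
OFF=.035
def go(pts,roll=0):
    s=bot.sense();p,R=s["ee_pos"],Rn.from_rotvec(s["tcp_rot"])
    for q in pts:
        G=R_al(q[3],roll,q[4]);T=S@np.array(q[:3])+O+OFF*G.as_matrix()[:,2]
        print(q,"->",R.inv().apply(T-p).round(3).tolist(),(R.inv()*G).as_rotvec(degrees=True).round(1).tolist())
def now():
    s=bot.sense();R=Rn.from_rotvec(s["tcp_rot"]).as_matrix()
    print("t",round(s["t"],2),"TIP",st(s["ee_pos"]-OFF*R[:,2]).round(3),"z",(S.T@R[:,2]).round(2),"x",(S.T@R[:,0]).round(2),"F",(S.T@s["wrist_force"]).round(1),"q",s["joints"].round(2))
E
python3 -c "
from h import *
now();go([(-.08,-.165,.17,50,-40),(-.085,-.21,.12,51,-40),(-.07,-.20,.065,52,-40),(-.05,-.165,.062,52,-40),(-.05,-.133,.062,52,-40)])"
```

```text
t 3.33 TIP [-0.062 -0.123  0.187] z [ 0.49  0.57 -0.66] x [ 0.76 -0.65  0.  ] F [-0.1 -0.8  0.4] q [ 1.    0.73 -0.34  1.65 -0.61  1.2  -0.87]
(-0.08, -0.165, 0.17, 50, -40) -> [0.013, 0.041, -0.021] [1.2, -0.3, -0.1]
(-0.085, -0.21, 0.12, 51, -40) -> [0.038, 0.103, -0.016] [2.2, -0.3, -0.1]
(-0.07, -0.2, 0.065, 52, -40) -> [0.043, 0.132, 0.033] [3.2, -0.3, -0.1]
(-0.05, -0.165, 0.062, 52, -40) -> [0.036, 0.108, 0.065] [3.2, -0.3, -0.1]
(-0.05, -0.133, 0.062, 52, -40) -> [0.015, 0.092, 0.083] [3.2, -0.3, -0.1]
```

>>> {"op": "move_arm", "data": {"plan": [[[0.013,0.041,-0.021],[1.2,0,0],0],[[0.025,0.072,-0.019],[2,0,0],0],[[0.038,0.103,-0.016],[2,0,0],0],[[0.041,0.118,0.01],[3,0,0],0],[[0.043,0.132,0.033],[3,0,0],0],[[0.036,0.108,0.065],[3,0,0],0],[[0.015,0.092,0.083],[3,0,0],0],[[0.015,0.092,0.083],[3,0,0],0]]}}

```text
t: 4.0
ee_pos: [0.5375, -0.2068, 0.0378]
tcp_rot: [-2.2, 0.4, -0.184]
wrist_force: [-0.3, 1.0, 0.8]
opening: 0.003
gripper_force: 0.0
```

Run:
```python
from h import *
import cv2
now()
p,d=bot.read_camera("scene");cv2.imwrite("pics/s3.png",cv2.resize(p[190:390,90:350],None,fx=3,fy=3))
go([(-.05,-.14,.10,50,-40),(-.05,-.125,.135,50,-40),(-.05,-.10,.165,48,-40),(-.05,-.07,.18,45,-38)])
```

```text
t 4.0 TIP [-0.051 -0.124  0.059] z [ 0.5   0.61 -0.61] x [ 0.77 -0.64 -0.01] F [0.  1.  0.8] q [ 1.    0.98 -0.34  1.61 -0.61  1.09 -0.75]
(-0.05, -0.14, 0.1, 50, -40) -> [0.009, -0.026, -0.031] [-2.1, 0.0, -0.4]
(-0.05, -0.125, 0.135, 50, -40) -> [-0.001, -0.061, -0.044] [-2.1, 0.0, -0.4]
(-0.05, -0.1, 0.165, 48, -40) -> [-0.017, -0.095, -0.047] [-4.1, 0.1, -0.4]
(-0.05, -0.07, 0.18, 45, -38) -> [-0.037, -0.119, -0.038] [-7.1, -1.4, -1.7]
```

View pics/s3.png

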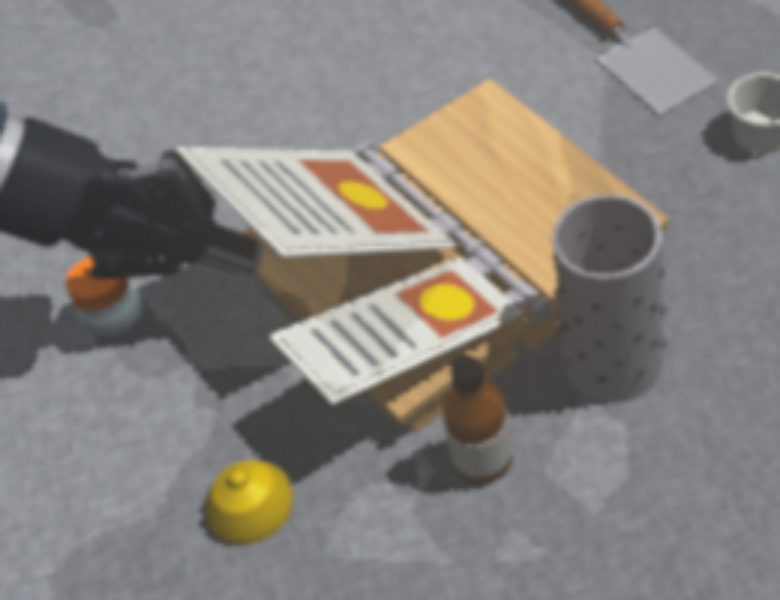

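Now the fingertips are under the wide leaf (250,250), and the leaf has already lifted a little. The narrow leaf and the pot haven't moved, so I'll continue along the arc.

```bash
python3 -c "
from h import *
go([(-.05,-.137,.085,51,-40),(-.05,-.13,.11,50,-40),(-.05,-.115,.132,50,-40),(-.05,-.088,.157,48,-40),(-.05,-.055,.175,45,-38)])"
```

```text
(-0.05, -0.137, 0.085, 51, -40) -> [0.007, -0.016, -0.02] [-1.1, 0.0, -0.4]
(-0.05, -0.13, 0.11, 50, -40) -> [0.003, -0.039, -0.031] [-2.1, 0.0, -0.4]
(-0.05, -0.115, 0.132, 50, -40) -> [-0.007, -0.063, -0.036] [-2.1, 0.0, -0.4]
(-0.05, -0.088, 0.157, 48, -40) -> [-0.025, -0.094, -0.035] [-4.1, 0.1, -0.4]
(-0.05, -0.055, 0.175, 45, -38) -> [-0.047, -0.122, -0.026] [-7.1, -1.4, -1.7]
```

>>> {"op": "move_arm", "data": {"plan": [[[0.006,-0.01,-0.015],[-1,0,0],0],[[0.006,-0.02,-0.022],[-1,0,0],0],[[0.003,-0.039,-0.031],[-2,0,0],0],[[-0.002,-0.051,-0.034],[-2,0,0],0],[[-0.007,-0.063,-0.036],[-2,0,0],0],[[-0.016,-0.079,-0.036],[-3,0,0],0],[[-0.025,-0.094,-0.035],[-4,0,0],0],[[-0.025,-0.094,-0.035],[-4,0,0],0]]}}

```text
t: 4.72
ee_pos: [0.5276, -0.1751, 0.1371]
tcp_rot: [-2.276, 0.413, -0.183]
wrist_force: [0.7, 1.2, 0.0]
opening: 0.0
gripper_force: 0.0
```

```bash
cat >> h.py <<'E'
def leaf():
    """wide-leaf angle from edges in the top+scene clouds: white/any points with x in leaf span, high enough"""
    import cv2
    for n in("top","scene"):
        p,d=bot.read_camera(n);W=st(cloud(n,d))
        hsv=cv2.cvtColor(p,cv2.COLOR_BGR2HSV)
        m=(d>.3)&(W[...,0]>-.098)&(W[...,0]<.02)&(np.hypot(W[...,1],W[...,2]-.04)<.175)&(np.hypot(W[...,1],W[...,2]-.04)>.05)&(W[...,2]>.045)&(p.min(-1)>110)
        a=np.arctan2(W[...,2]-.04,-W[...,1])[m]
        print(n,m.sum(),np.percentile(a,[10,50,90]).round(2) if m.sum() else "")
        cv2.imwrite(f"pics/l_{n}.png",p)
E
python3 -c "
from h import *
now();leaf();go([(-.05,-.055,.175,45,-38),(-.05,-.018,.185,40,-38),(-.05,.02,.183,35,-36),(-.05,.06,.17,28,-35)])"
```

```text
t 4.72 TIP [-0.049 -0.089  0.161] z [ 0.48  0.57 -0.67] x [ 0.76 -0.65 -0.  ] F [1.1 0.9 0. ] q [ 0.97  0.74 -0.36  1.73 -0.63  1.09 -0.86]
top 2696 [1.05 1.06 1.08]
scene 415 [1.03 1.06 1.06]
(-0.05, -0.055, 0.175, 45, -38) -> [-0.024, -0.029, 0.009] [-2.9, -1.7, -1.7]
(-0.05, -0.018, 0.185, 40, -38) -> [-0.048, -0.052, 0.023] [-7.9, -1.6, -1.8]
(-0.05, 0.02, 0.183, 35, -36) -> [-0.074, -0.067, 0.045] [-12.9, -2.8, -3.4]
(-0.05, 0.06, 0.17, 28, -35) -> [-0.099, -0.074, 0.076] [-19.9, -3.3, -4.3]
```

>>> {"op": "move_arm", "data": {"plan": [[[-0.012,-0.015,0.004],[-1.5,-1,-1],0],[[-0.024,-0.029,0.009],[-3,-1.7,-1.7],0],[[-0.036,-0.041,0.015],[-5.5,-1.7,-1.7],0],[[-0.048,-0.052,0.023],[-8,-1.7,-1.8],0],[[-0.061,-0.06,0.034],[-10.5,-2.2,-2.6],0],[[-0.074,-0.067,0.045],[-13,-2.8,-3.4],0],[[-0.086,-0.071,0.06],[-16.5,-3,-3.8],0],[[-0.099,-0.074,0.076],[-20,-3.3,-4.3],0]]}}

```text
t: 5.48
ee_pos: [0.4731, -0.0443, 0.1383]
tcp_rot: [-2.637, 0.359, -0.088]
wrist_force: [1.3, -1.5, 0.1]
opening: -0.002
gripper_force: 0.8
```

```bash
python3 -c "
from h import *
now();leaf();go([(-.05,.085,.155,25,-35),(-.05,.105,.13,22,-35),(-.05,.12,.10,20,-35),(-.05,.125,.075,20,-35)])"
```

```text
t 5.48 TIP [-0.049  0.059  0.169] z [ 0.27  0.38 -0.89] x [ 0.82 -0.58 -0.  ] F [ 0.7 -1.8  0.1] q [ 0.67  0.42 -0.36  2.05 -0.49  0.79 -1.15]
top 209 [2.04 2.05 2.06]
scene 887 [2.05 2.07 2.09]
(-0.05, 0.085, 0.155, 25, -35) -> [-0.012, -0.005, 0.02] [-2.9, 0.4, 0.3]
(-0.05, 0.105, 0.13, 22, -35) -> [-0.024, -0.006, 0.05] [-5.9, 0.4, 0.3]
(-0.05, 0.12, 0.1, 20, -35) -> [-0.032, -0.002, 0.082] [-7.9, 0.4, 0.3]
(-0.05, 0.125, 0.075, 20, -35) -> [-0.035, 0.006, 0.106] [-7.9, 0.4, 0.3]
```

```bash
python3 -c "
from h import *
go([(-.048,.078,.156,25,-35),(-.046,.095,.138,22,-35),(-.044,.107,.122,20,-35),(-.042,.117,.105,18,-35),(-.04,.124,.088,16,-35),(-.04,.126,.07,14,-35)])"
```

```text
(-0.048, 0.078, 0.156, 25, -35) -> [-0.007, -0.001, 0.017] [-2.9, 0.4, 0.3]
(-0.046, 0.095, 0.138, 22, -35) -> [-0.015, -0.005, 0.04] [-5.9, 0.4, 0.3]
(-0.044, 0.107, 0.122, 20, -35) -> [-0.02, -0.006, 0.059] [-7.9, 0.4, 0.3]
(-0.042, 0.117, 0.105, 18, -35) -> [-0.024, -0.005, 0.078] [-9.9, 0.3, 0.3]
(-0.04, 0.124, 0.088, 16, -35) -> [-0.026, -0.002, 0.096] [-11.9, 0.3, 0.3]
(-0.04, 0.126, 0.07, 14, -35) -> [-0.027, 0.007, 0.113] [-13.9, 0.3, 0.3]
```

>>> {"op": "move_arm", "data": {"plan": [[[-0.007,-0.001,0.017],[-3,0,0],0],[[-0.015,-0.005,0.04],[-6,0,0],0],[[-0.02,-0.006,0.059],[-8,0,0],0],[[-0.024,-0.005,0.078],[-10,0,0],0],[[-0.026,-0.002,0.096],[-12,0,0],0],[[-0.027,0.007,0.113],[-14,0,0],0],[[-0.027,0.007,0.113],[-14,0,0],0]]}}

```text
t: 6.17
ee_pos: [0.4568, 0.0113, 0.033]
tcp_rot: [-2.875, 0.383, -0.036]
wrist_force: [-1.1, 1.0, -0.5]
opening: 0.0
gripper_force: 0.0
```

```bash
python3 -c "
from h import *
now();leaf();go([(-.04,.127,.055,13,-35),(-.04,.125,.043,12,-35),(-.04,.125,.037,12,-35)])"
```

```text
t 6.17 TIP [-0.041  0.123  0.067] z [ 0.13  0.2  -0.97] x [ 0.82 -0.57 -0.01] F [-0.7  1.3 -0.5] q [ 0.27  0.5  -0.24  2.17 -0.28  0.45 -1.53]
top 1949 [2.92 2.94 2.95]
scene 1635 [2.89 2.92 2.94]
(-0.04, 0.127, 0.055, 13, -35) -> [-0.003, -0.001, 0.015] [-0.9, 0.2, -0.1]
(-0.04, 0.125, 0.043, 12, -35) -> [-0.002, 0.004, 0.026] [-1.9, 0.2, -0.1]
(-0.04, 0.125, 0.037, 12, -35) -> [-0.002, 0.005, 0.032] [-1.9, 0.2, -0.1]
```

>>> {"op": "move_arm", "data": {"plan": [[[-0.002,0,0.008],[0,0,0],0],[[-0.003,0.001,0.015],[0,0,0],0],[[-0.002,0.003,0.021],[0,0,0],0],[[-0.002,0.004,0.026],[0,0,0],0],[[-0.002,0.004,0.028],[0,0,0],0],[[-0.002,0.004,0.028],[0,0,0],0]]}}

```text
t: 6.77
ee_pos: [0.4566, 0.0126, 0.0072]
tcp_rot: [-2.875, 0.388, -0.043]
wrist_force: [-0.8, -1.1, 2.0]
opening: -0.003
gripper_force: 1.0
```

```bash
python3 -c "
from h import *
now();leaf()"
```

```text
t 6.77 TIP [-0.041  0.124  0.041] z [ 0.14  0.2  -0.97] x [ 0.82 -0.57 -0.  ] F [-1.1 -0.7  2. ] q [ 0.28  0.56 -0.25  2.18 -0.28  0.39 -1.51]
top 41 [2.52 3.08 3.11]
scene 78 [2.27 3.07 3.1 ]
```

>>> {"op": "move_arm", "data": {"plan": [[[0,0,0.003],[0,0,0],0],[[0,0,0.005],[0,0,0],0],[[0,0,0.006],[0,0,0],0],[[0,0,0.006],[0,0,0],0]]}}

```text
t: 7.2
ee_pos: [0.4571, 0.0131, 0.0052]
tcp_rot: [-2.875, 0.388, -0.044]
wrist_force: [-19.1, -12.5, 69.8]
opening: -0.001
gripper_force: 34.6
```

```bash
cat >> h.py <<'E'
def flat():
    for n in("top","scene"):
        p,d=bot.read_camera(n);W=st(cloud(n,d))
        m=(d>.3)&(W[...,0]>-.095)&(W[...,0]<.015)&(W[...,1]>.03)&(W[...,1]<.165)&(abs(W[...,2]-.045)<.03)&(p.min(-1)>100)
        Q=W[m];c=np.polyfit(Q[:,1],Q[:,2],1);print(n,m.sum(),"angle",np.pi-np.arctan(c[0]),"z0",c[1])
E
python3 -c "
from h import *
now();flat()"
```

```text
t 7.2 TIP [-0.04   0.125  0.039] z [ 0.14  0.2  -0.97] x [ 0.82 -0.57 -0.  ] F [-22.2  -5.3  69.8] q [ 0.27  0.56 -0.25  2.18 -0.28  0.38 -1.51]
top 1815 angle 3.146853723423985 z0 0.04141566480284873
scene 1589 angle 3.1400553259713173 z0 0.04204186471542402
```

Force has built up to 70 N and the leaf measures flat, so it's fully down. I'll withdraw straight up.

>>> {"op": "move_arm", "data": {"plan": [[[0,0,-0.01],[0,0,0],0],[[0,0,-0.03],[0,0,0],0],[[0,0,-0.06],[0,0,0],0],[[0,0,-0.09],[0,0,0],0],[[0,0,-0.12],[0,0,0],0],[[0,0,-0.14],[0,0,0],0],[[0,0,-0.14],[0,0,0],0],[[0,0,-0.14],[0,0,0],0]]}}

```text
t: 7.97
ee_pos: [0.4493, -0.0181, 0.1384]
tcp_rot: [-2.875, 0.386, -0.048]
wrist_force: [-0.7, 0.0, -0.5]
opening: -0.002
gripper_force: 0.0
```

```bash
python3 -c "
from h import *
now();flat()
import cv2
p,d=bot.read_camera('scene');cv2.imwrite('pics/end.png',p)"
```

```text
t 7.97 TIP [-0.058  0.098  0.172] z [ 0.14  0.2  -0.97] x [ 0.82 -0.57  0.  ] F [-0.7  0.3 -0.5] q [ 0.34  0.29 -0.23  2.12 -0.27  0.72 -1.52]
top 2893 angle 3.141357846699125 z0 0.04106869170613729
scene 1915 angle 3.1406216505718088 z0 0.04231989653871592
```

View pics/end.png

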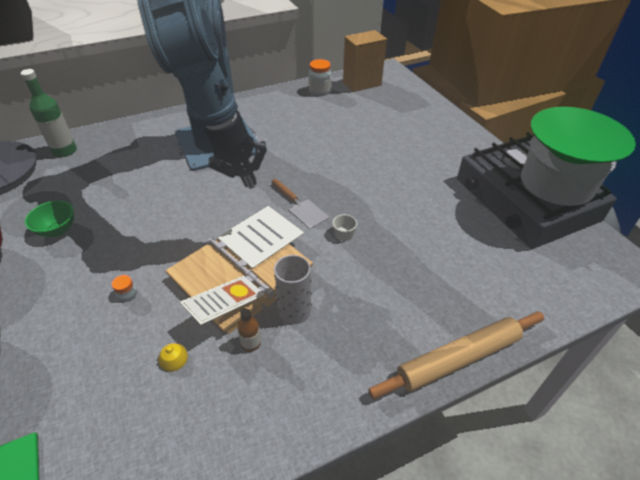

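The wide leaf lies flat on the left board (260,235). The narrow leaf (222,298) and all the bystanders are where they started, and the hand is clear.

```bash
python3 -c "
from station import bot
print(bot.finish_job())"
```

```text
the job is handed in; nothing more can be done
None
```

The wide leaf was turned over and measures flat on the left board (about 3.14 rad), the narrow leaf and bystanders look unmoved, the hand is clear, and the job is handed in; no verdict came back.

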